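# Cover the bolt tray after counting

### The arm

A 7-joint arm with a two-finger parallel gripper is mounted at the origin on the work surface. World frame = base frame: x ahead of the robot, y to its left, z up, the work surface at z = 0. Lengths are in m, angles in rad, forces in N, time in s.
With the tool pointing down it reaches from about 0.425 to 0.875 m from the base axis. Payload 8.4 kg.
Tool frame: the origin (TCP) lies on the centre line of the jaws, within the pads' length; the fingertips stand 17 mm ahead of it and the grasp point (between the pads) lies 2 mm behind it; z points along the fingers, y is the direction in which the jaws open and shut (so a half turn about z gives the same grasp; the last joint's range is limited). The gripper opens to 87 mm and grips with 3 to 60 N. Pads are 19 mm wide; open, the fingers measure 117 mm over their backs; the gripper's body (75 mm by 190 mm) begins 51 mm behind the grasp point.
Start: joints at [1.184, 0.333, 0.04, 1.465, -0.013, 1.343, -0.059], TCP at [0.184, -0.623, 0.24] pointing down, gripper open.
Joint ranges: [-2.58, 2.58], [-0.38, 2.09], [-1.3, 1.39], [0.25, 2.4], [-1.5, 4.64], [0.08, 2.09], [-2.65, 2.65]. Speed limits (rad/s): [2.22, 2.22, 2.79, 2.79, 3.14, 3.14, 3.14].

### API

Orientations are given as a unit quaternion [x, y, z, w].
In Python, from plant import observe, imaging, r gives the robot as it stands.
- The arm moves only by the tool carry_out, never from a script. Its argument "motion" is a list of rows, each a list of 6 numbers: the shift along the world's x, y, z in mm, then the turn, a rotation vector about the world's x, y, z in rad. A call has 1 to 20 rows; each row shifts and turns the commanded pose from where the row before left it; what a row does not reach is not made up. A row lasts 1/8 s, in which the tool goes at most 62.5 mm and 10.7 degrees, less where a joint would pass 70% of its speed; a pose out of reach is approached as far as the arm can. A call is refused whole if a number of a shift passes 62.5 or a number of a turn 0.188, either way. A call with a gripper value outside its range is refused whole. "fingers" is the opening, from -1 (shut) to 1 (fully open), so that 0 is half open, set as the call begins (left out, the last holds). The fingers move at their own pace and stop on an object; the grip force is fixed at half the most. Time passes only in rows, so rows that do not move let the fingers close. It gives the time, the measured TCP pose, the force and the opening at its end, in the units of the state.
- observe(): the state, without advancing time (a new reading comes with each control period).
- imaging.camera(name): name is "side" or "top"; returns a dict with "pixels" (420x560x3 uint8, red, green, blue), "vertical_fov" (degrees; the focal length in pixels is half the picture's height over the tangent of half this angle, whatever the lens; pixels are square), "cx", "cy" (the principal point, pixels), "R" (3x3) and "t" (3): a world point X has camera coordinates R X + t. Camera axes: x right, y down, z forward; pixel columns grow to the right and rows downward; lengths in m; the calibration is good to about 2 mm. A picture is of the moment at which its call begins. There is no depth.
- r.close_job(): hands the job in, once; it reports no verdict.
The state is a dict: "time_s": time; "q": joint angles; "qd": joint speeds; "joint_efforts": joint torques, N m; "tcp_pos": TCP position; "tool_rot": TCP orientation; "wrist_force": force on the tool from outside, world axes, zero at the start; "wrist_torque": the same for the moment, N m; "finger_gap": finger opening in m.
Only numpy, scipy, OpenCV 4.12 (cv2) and the standard library are available. Lean on these libraries where they do the work, as an engineer would, in place of code of your own. Each camera call takes 0.05 s, during which the arm holds its last target.

### The job

The thin flat blue cover was left lying on the counting scale. Slide it over the scale's near edge (the edge facing the robot) until its near end clearly sticks out, grip it by that end and lift it off, and lay it flat on the rim of the narrow yellow bolt tray so that no gap is left open. Set the cover down gently, never let it fall, leave the tray where it stands and do not disturb the other things on the bench.

Things in the scene. Friction and masses are not known exactly. Their poses are not given: they have to be found in the camera images.
- cover: Flat blue plate with a white label, 160 mm (own x) by 58 mm (own y) by 3 mm thick, about 75 g. Origin: centre of its underside. Starts flat on the scale, its x within 0.25 rad of the scale's x. Too thin for a sure grip while flat; with its near end out it can be gripped from above across its 58 mm width, fingertips reaching below it. Slides (friction about 0.3) when pushed or dragged by fingertips on top.
- cover_near (a point): Middle of the cover's near end, at underside level: (-80, 0, 0) mm in the cover's frame.
- scale: Counting scale, fixed. Smooth flat aluminium platform 220 mm (own x) by 180 mm (own y), top 60 mm above the bench; the black body below is set back 10 mm. Origin on the bench under the platform's centre. Near edge: own x = -110 mm, free space in front. Grey display housing on the far side, 43 mm high. Left or right of the robot's midline, turned up to 0.25 rad.
- tray: Loose narrow open yellow tray of bolts, 0.7 kg, outside 132 mm (own x) by 42 mm (own y) by 50 mm high, walls 3 mm, bolts below the rim. Origin: centre of its underside, on the bench. The cover lies on its rim, either way round, overhanging 14 mm at the ends and 8 mm at the sides when centred. Stands on the other side from the scale, turned up to 0.5 rad.
- opening_a (a point): Inner corner of the tray's opening at rim height: (-63, -18, 50) mm in the tray's frame.
- opening_b (a point): Inner corner of the tray's opening at rim height: (-63, 18, 50) mm in the tray's frame.
- opening_c (a point): Inner corner of the tray's opening at rim height: (63, -18, 50) mm in the tray's frame.
- opening_d (a point): Inner corner of the tray's opening at rim height: (63, 18, 50) mm in the tray's frame.
- jug: Bystander: blue round bottle, 84 mm across, 160 mm tall, origin under its centre; near one side of the bench.
- can: Bystander: steel can, 66 mm across, 110 mm tall, origin under its centre.
- jar: Bystander: amber jar with red cap, 70 mm across, 100 mm tall, origin under its centre.
- mug: Bystander: white mug, 76 mm across without its handle, 90 mm tall, origin under its centre.
- tape: Bystander: brown roll lying flat between scale and tray, on the robot side, 72 mm across, 24 mm tall, origin under its centre.
Things that resemble listed ones, but are neither listed nor needed, are in the scene too. What is meant by the cover is not pink or turquoise, and is the smaller of those in its own colour.

How it is judged:
On the way, in this order (a step that is already met when the one before it is completed fails the run):
1. the cover lies flat on the scale with its near end sticking out at least 25 mm beyond the platform's near edge (x of cover_near in the frame of scale below -0.135 m and angle between cover's own z axis and vertical below 0.06 rad and z of cover in the frame of scale between 0.056 and 0.064 m), for 0.2 s.
2. the cover is held by the fingers, at least 20 mm above the scale's platform (z of cover in the frame of scale above 0.08 m and contact force between cover and the fingers above 0.5 N), for 0.2 s.
At the end, for the whole second after the job is handed in: The cover lies at rest, flat (within 0.05 rad) on the tray's rim (its underside 46 to 54 mm above the tray's underside), all four inner corners of the tray's opening lie beneath it, and the tray stands upright within 20 mm of where it started (x of opening_a in the frame of cover between -0.08 and 0.08 m and y of opening_a in the frame of cover between -0.029 and 0.029 m and x of opening_b in the frame of cover between -0.08 and 0.08 m and y of opening_b in the frame of cover between -0.029 and 0.029 m and x of opening_c in the frame of cover between -0.08 and 0.08 m and y of opening_c in the frame of cover between -0.029 and 0.029 m and x of opening_d in the frame of cover between -0.08 and 0.08 m and y of opening_d in the frame of cover between -0.029 and 0.029 m and z of cover in the frame of tray between 0.046 and 0.054 m and angle between each of cover, tray's own z axis and vertical below 0.05 rad and linear speed of cover below 0.02 m/s and distance of tray from where it was at the start of the episode below 0.02 m); the robot touches nothing.
It fails at once if the cover falls or is thrown: it moves faster than 0.45 m/s with no finger on it (a free fall of about 10 mm) (linear speed of cover above 0.45 m/s and contact force between cover and the fingers below 0.01 N).
It fails at once if the cover ends up down on the bench (its centre below 30 mm) (height (world z) of cover below 0.03 m).
It fails at once if another thing on the bench is moved more than 40 mm (distance of any of jug, can, jar, mug, tape from where it was at the start of the episode above 0.04 m).
It also fails if it takes over 51 s, if anything falls off the work surface, if the arm or the gripper's body presses on something with over 40 N, if the wrist force passes 120 N, or if a joint passes its speed limit or range.

## Working session

There is one attempt and no reset: what is moved stays moved. The work goes in short steps, Python scripts to look and compute and a tool call to move; the robot and the scene stay as the last step left them, time stands still between calls to the robot, and variables do not carry over. Pictures are saved under pics/ and viewed, and the job is handed in when it is done.

Besides the shell and the picture viewer there is one more tool, called by a JSON object that holds its "op" and its "data". carry_out: Moves the arm, as the interface text tells. Its arguments: {"type":"object","properties":{"motion":{"type":"array"},"fingers":{"type":"number"}},"required":["motion"]}

```bash
ls; mkdir -p pics; python3 - <<'E'
from plant import observe, imaging, r
import cv2
s=observe(); print({k:s[k] for k in('time_s','tcp_pos','tool_rot','finger_gap','wrist_force')})
for n in('side','top'):
    c=imaging.camera(n); cv2.imwrite(f'pics/{n}0.png',c['pixels'][:,:,::-1]); print(n,c['vertical_fov'],c['cx'],c['cy'],c['R'],c['t'])
E
```

```text
pics
{'time_s': 0.0, 'tcp_pos': array([ 0.18433901, -0.62286136,  0.23867692]), 'tool_rot': array([ 9.89666906e-01,  1.43383343e-01, -1.71725642e-04, -7.75845790e-04]), 'finger_gap': 0.08737010559214944, 'wrist_force': array([-0.03091025, -0.15866235,  0.33382277])}
side 54.578819448451995 276.15858775188605 207.98538946059023 [[-0.95977481 -0.2804769  -0.01284593]
 [-0.157506    0.57572293 -0.80233096]
 [ 0.232431   -0.76803374 -0.59674116]] [0.46765681 0.12696934 1.24143468]
top 52.779482365556525 278.7681061125063 212.16033603321515 [[ 2.05009680e-02 -9.99789490e-01  8.27711948e-04]
 [-9.89536026e-01 -2.04089692e-02 -1.42835317e-01]
 [ 1.42822142e-01  2.10921149e-03 -9.89746122e-01]] [-0.01096826  0.48684043  1.21928525]
```

View pics/top0.png

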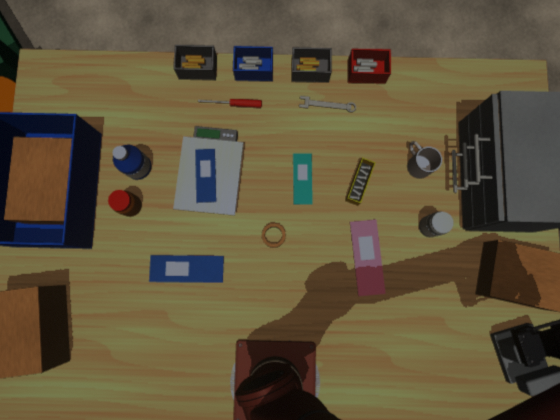

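View pics/side0.png

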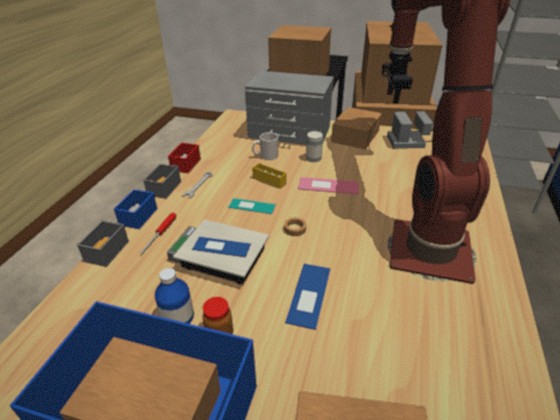

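The top view shows four plates that could be the cover:
- Blue plate on the scale, (205,176).
- Larger blue plate on the bench, (187,269).
- Turquoise plate, (303,179).
- Pink plate, (368,257).

I choose the one on the scale, since it is blue and the smaller of the two blue ones. The tray is at (360,181). Next I take a close crop and measure.

```bash
cat > h.py <<'E'
import numpy as np, cv2
from plant import observe, imaging, r
def cam(n):
    c=imaging.camera(n); c['f']=c['pixels'].shape[0]/2/np.tan(np.radians(c['vertical_fov']/2)); c['bgr']=c['pixels'][:,:,::-1].copy(); c['hsv']=cv2.cvtColor(c['bgr'],cv2.COLOR_BGR2HSV); return c
def cast(c,px,z):
    px=np.atleast_2d(np.asarray(px,float)); d=np.c_[(px[:,0]-c['cx'])/c['f'],(px[:,1]-c['cy'])/c['f'],np.ones(len(px))]@c['R']
    o=-c['R'].T@c['t']; return o+d*((z-o[2])/d[:,2])[:,None]
def proj(c,X):
    p=np.atleast_2d(X)@c['R'].T+c['t']; return p[:,:2]/p[:,2:]*c['f']+[c['cx'],c['cy']]
def blob(c,lo,hi,roi):
    m=cv2.inRange(c['hsv'],np.array(lo),np.array(hi)); k=np.zeros_like(m); x0,y0,x1,y1=roi; k[y0:y1,x0:x1]=m[y0:y1,x0:x1]
    k=cv2.morphologyEx(k,cv2.MORPH_CLOSE,np.ones((3,3)))
    cs,_=cv2.findContours(k,cv2.RETR_EXTERNAL,cv2.CHAIN_APPROX_NONE); return max(cs,key=cv2.contourArea)[:,0,:]
def rect(P):
    r_=cv2.minAreaRect((P[:,:2]*1000).astype(np.float32)); b=cv2.boxPoints(r_); e=[b[1]-b[0],b[2]-b[1]]; l=max(e,key=np.linalg.norm); a=np.arctan2(l[1],l[0]); a=(a+np.pi/2)%np.pi-np.pi/2
    return np.round(r_[0],1),np.round(sorted(r_[1]),1),round(float(a),4)
E
python3 - <<'E'
from h import *
T=cam('top');S=cam('side')
cv2.imwrite('pics/crop_top1.png',cv2.resize(T['bgr'][120:220,160:260],None,fx=6,fy=6,interpolation=cv2.INTER_CUBIC))
cv2.imwrite('pics/crop_tray1.png',cv2.resize(T['bgr'][140:220,320:400],None,fx=7,fy=7,interpolation=cv2.INTER_CUBIC))
cb=blob(T,(95,90,30),(130,255,255),(180,140,235,210)); print('cover top',rect(cast(T,cb,.063)))
big=blob(T,(95,90,30),(130,255,255),(140,245,235,290)); print('big',rect(cast(T,big,.003)))
pl=blob(T,(0,0,110),(180,70,255),(168,135,250,220)); print('plat',rect(cast(T,pl,.06)))
tr=blob(T,(18,120,40),(35,255,255),(335,150,385,215)); print('tray',rect(cast(T,tr,.05)))
for p in [(205,176),(190,200),(352,185),(340,150)]: print(T['hsv'][p[1],p[0]])
E
```

```text
cover top (array([589.2, 216.1]), array([ 55.7, 157.4]), 0.0484)
big (array([316.3, 272. ]), array([ 73.9, 215.7]), -1.5503)
plat (array([589.7, 208.6]), array([182.1, 222.2]), -0.0812)
tray (array([ 584.8, -238.7]), array([146.5, 186.2]), 0.0015)
[110  49 125]
[103  14 130]
[ 29 187  83]
[ 20 121 122]
```

View pics/crop_top1.png

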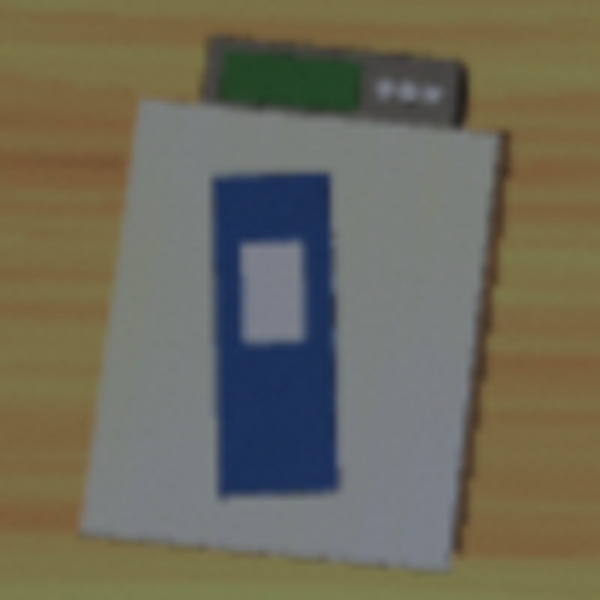

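View pics/crop_tray1.png

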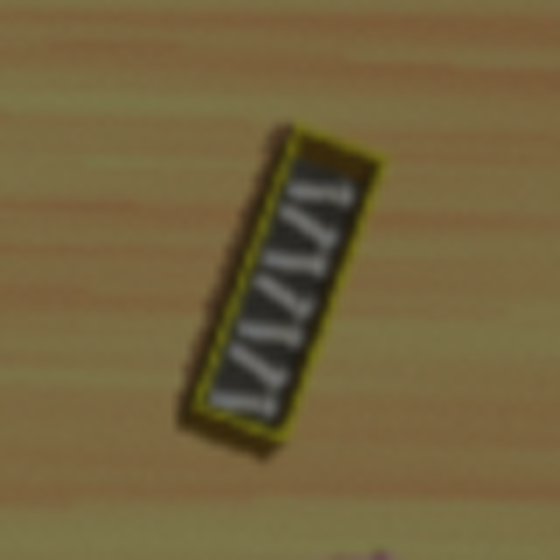

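The crop confirms the choice: the blue plate with a white label has its near end at crop (278,493) and lies on the platform. The tray rim is clear, but its mask leaked into the wood, so I'll refine it from edge and corner measurements.

```bash
python3 - <<'E'
from h import *
T=cam('top');S=cam('side')
up=lambda p,f,o:(np.array(p)+.5)/f-.5+np.array(o)
P=cast(T,up([(143,98),(503,132),(450,570),(80,532)],6,(160,120)),.06); print('plat',P[:,:2].round(4).tolist(),rect(P))
Q=cast(T,up([(293,124),(385,160),(285,440),(195,408)],7,(320,140)),.05); print('tray',Q[:,:2].round(4).tolist(),rect(Q))
for lo in [(22,150,50),(24,160,60),(25,180,40)]:
    m=blob(T,lo,(35,255,255),(335,150,385,215)); print(rect(cast(T,m,.05)))
cv2.imwrite('pics/side_sc1.png',cv2.resize(S['bgr'][210:290,160:280],None,fx=6,fy=6,interpolation=cv2.INTER_CUBIC))
cv2.imwrite('pics/side_tr1.png',cv2.resize(S['bgr'][155:195,240:300],None,fx=10,fy=10,interpolation=cv2.INTER_CUBIC))
# predicted side projection of plat & tray corners
print(((proj(S,P)-[160,210]+.5)*6).round(0).tolist()); print(((proj(S,Q)-[240,155]+.5)*10).round(0).tolist())
cb=blob(T,(95,90,30),(130,255,255),(180,140,235,210)); b=cv2.boxPoints(cv2.minAreaRect((cast(T,cb,.063)[:,:2]*1000).astype(np.float32)))
print(b.round(1).tolist()); print(((proj(S,np.c_[b/1000,np.full(4,.063)])-[160,210]+.5)*6).round().tolist())
tp=blob(T,(5,120,40),(18,255,255),(255,215,292,252)); print('tape',rect(cast(T,tp,.024)))
jar=blob(T,(0,150,60),(8,255,255),(100,180,140,220)); print('jar',rect(cast(T,jar,.1)))
E
```

```text
plat [[0.707, 0.2878], [0.6933, 0.1085], [0.4736, 0.127], [0.4885, 0.3069]] (array([590.9, 207.7]), array([180.5, 220.7]), -0.0841)
tray [[0.6553, -0.2442], [0.6403, -0.2832], [0.5186, -0.2398], [0.5315, -0.2021]] (array([ 586.7, -242.9]), array([ 41.8, 130.8]), -0.3285)
(array([ 586. , -241.6]), array([ 45.7, 136.8]), -0.3483)
(array([ 586.2, -242.1]), array([ 43., 134.]), -0.3436)
(array([ 586.5, -241.3]), array([ 42.4, 131.8]), -0.3449)
[[78.0, 274.0], [264.0, 52.0], [653.0, 146.0], [502.0, 393.0]]
[[121.0, 123.0], [191.0, 78.0], [465.0, 178.0], [404.0, 226.0]]
[[509.20001220703125, 240.10000610351562], [511.8999938964844, 184.5], [669.2000122070312, 192.10000610351562], [666.5, 247.8000030517578]]
[[508.0, 280.0], [542.0, 202.0], [238.0, 155.0], [194.0, 229.0]]
tape (array([421.4,  13.3]), array([68.2, 74.4]), 0.0262)
jar (array([503. , 451.3]), array([57.2, 59.8]), -1.5501)
```

View pics/side_sc1.png

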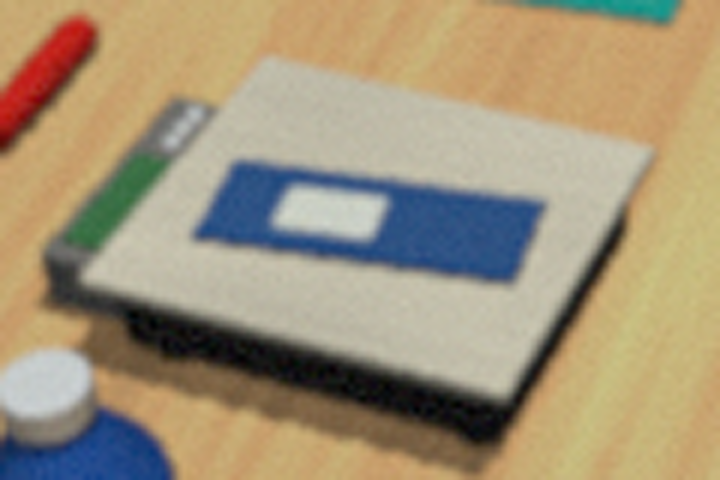

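View pics/side_tr1.png

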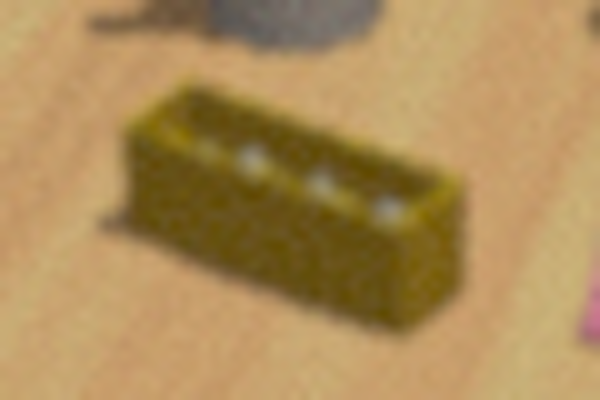

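Both views agree to within 2 mm:

| Thing | Centre (mm) | Yaw (rad) |
|---|---|---|
| Scale | (590.5, 208) | -0.083 |
| Cover | (589, 216) | 0.048 |
| Tray | (586.3, -242) | -0.342 |

I'll move over the cover with the fingers nearly shut.

{"op": "carry_out", "data": {"motion": [[40,34,0,0,0,-0.03],[40,34,0,0,0,-0.03],[40,34,0,0,0,-0.03],[40,34,0,0,0,-0.03],[40,34,0,0,0,-0.03],[40,34,0,0,0,-0.03],[40,34,0,0,0,-0.03],[40,34,0,0,0,-0.03],[8,51,0,0,0,0],[8,51,0,0,0,0],[8,51,0,0,0,0],[8,51,0,0,0,0],[8,51,0,0,0,0],[8,51,0,0,0,0],[8,51,0,0,0,0],[8,51,0,0,0,0],[8,51,0,0,0,0],[8,51,0,0,0,0],[8,51,0,0,0,0],[0,0,0,0,0,0]], "fingers": -0.7}}

```text
time_s: 2.8
tcp_pos: [0.5913, 0.2153, 0.2392]
tool_rot: [1.0, 0.027, -0.0, -0.001]
wrist_force: [-0.6, -0.9, -0.4]
finger_gap: 0.0128
```

{"op": "carry_out", "data": {"motion": [[0,0,-40,0,0,0],[0,0,-40,0,0,0],[0,0,-40,0,0,0],[0,0,-30,0,0,0],[0,0,-3,0,0,0],[0,0,0,0,0,0],[0,0,0,0,0,0]]}}

```text
time_s: 3.68
tcp_pos: [0.5934, 0.21, 0.0883]
tool_rot: [1.0, 0.024, 0.001, -0.0]
wrist_force: [-0.1, -0.2, -1.0]
finger_gap: 0.0129
```

```bash
python3 - <<'E'
from h import *
s=observe(); print(s['q'].round(2),s['tcp_pos'],s['wrist_force'])
S=cam('side')
cv2.imwrite('pics/side2.png',cv2.resize(S['bgr'][170:290,150:290],None,fx=5,fy=5,interpolation=cv2.INTER_CUBIC))
E
```

```text
[-0.02  0.46 -0.49  1.67  0.24  1.08 -2.11] [0.59343672 0.20998919 0.08828884] [-0.05475717 -0.20828627 -1.04888594]
```

View pics/side2.png

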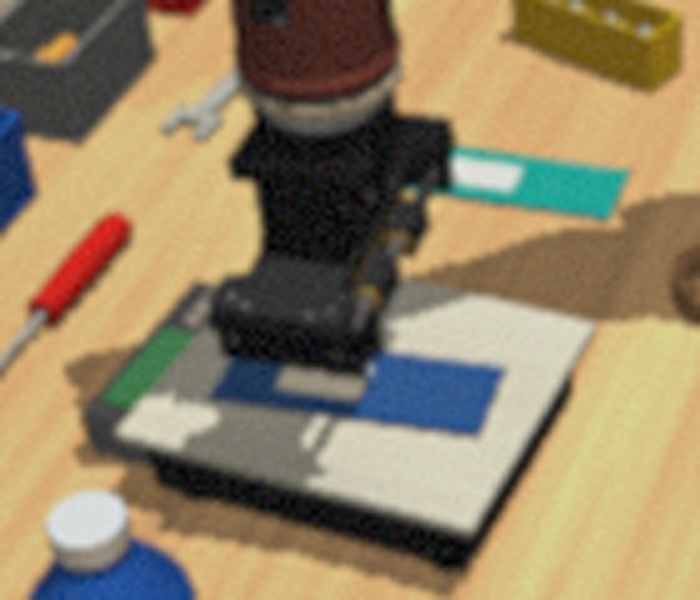

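The side view shows the fingertips just above the cover's middle. The arm stands about 6 mm off in y, so I correct that and lower it until it touches.

{"op": "carry_out", "data": {"motion": [[-5,5,-2,0,0,0],[0,0,-2,0,0,0],[0,0,-2,0,0,0],[0,0,0,0,0,0]]}}

```text
time_s: 4.22
tcp_pos: [0.5876, 0.2148, 0.0806]
tool_rot: [1.0, 0.024, 0.0, -0.0]
wrist_force: [-0.0, 0.1, 1.5]
finger_gap: 0.0135
```

{"op": "carry_out", "data": {"motion": [[0,0,-2,0,0,0],[0,0,0,0,0,0]]}}

```text
time_s: 4.47
tcp_pos: [0.588, 0.2151, 0.0805]
tool_rot: [1.0, 0.024, 0.001, -0.0]
wrist_force: [-5.1, -3.4, 17.2]
finger_gap: 0.0128
```

{"op": "carry_out", "data": {"motion": [[-3,0,1,0,0,0],[-6,0,0,0,0,0],[-8,0,0,0,0,0],[-8,-1,0,0,0,0],[-8,0,0,0,0,0],[-7,-1,0,0,0,0],[0,0,0,0,0,0]]}}

```text
time_s: 5.35
tcp_pos: [0.5477, 0.213, 0.0805]
tool_rot: [1.0, 0.024, 0.001, -0.0]
wrist_force: [-0.9, -0.3, 9.0]
finger_gap: 0.0128
```

```bash
python3 - <<'E'
from h import *
S=cam('side')
cv2.imwrite('pics/side3.png',cv2.resize(S['bgr'][170:290,150:290],None,fx=5,fy=5,interpolation=cv2.INTER_CUBIC))
E
```

```text
(no output)
```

View pics/side3.png

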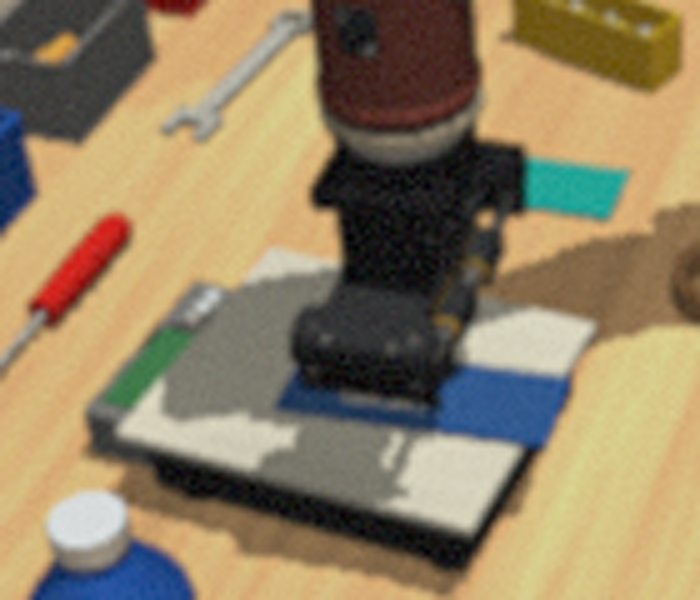

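The cover follows the fingers: its near end at crop (560,410) is now just past the platform edge. I'll drag it further.

{"op": "carry_out", "data": {"motion": [[-6,0,0,0,0,0],[-8,-1,0,0,0,0],[-8,0,0,0,0,0],[-8,-1,0,0,0,0],[-8,0,0,0,0,0],[-4,0,0,0,0,0],[0,0,0,0,0,0]]}}

```text
time_s: 6.28
tcp_pos: [0.506, 0.211, 0.0805]
tool_rot: [1.0, 0.024, 0.001, -0.0]
wrist_force: [0.2, 0.2, 9.4]
finger_gap: 0.0126
```

```bash
python3 - <<'E'
from h import *
S=cam('side'); T=cam('top')
cv2.imwrite('pics/side4.png',cv2.resize(S['bgr'][170:290,150:290],None,fx=5,fy=5,interpolation=cv2.INTER_CUBIC))
cv2.imwrite('pics/top4.png',cv2.resize(T['bgr'][120:260,140:280],None,fx=4,fy=4,interpolation=cv2.INTER_CUBIC))
E
```

```text
(no output)
```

View pics/side4.png

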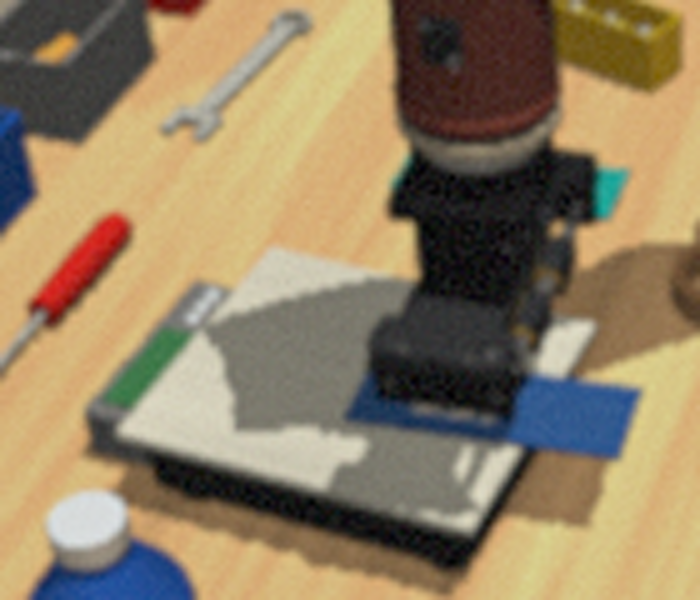

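View pics/top4.png

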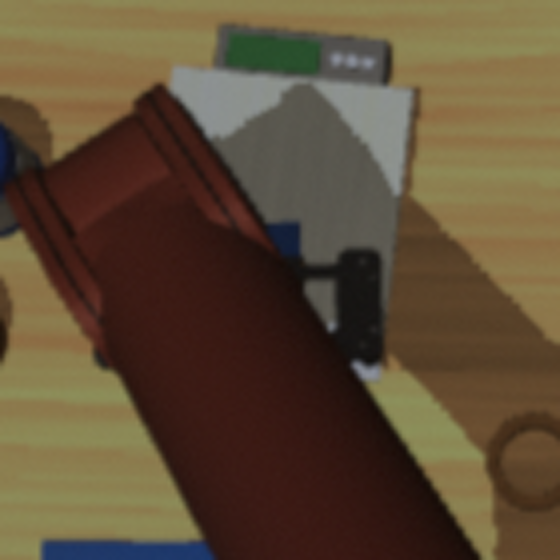

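The near end now sticks out about 50 mm. I lift off, open the fingers and measure.

{"op": "carry_out", "data": {"motion": [[0,0,2,0,0,0],[0,0,8,0,0,0],[-10,0,30,0,0,0],[-20,-2,30,0,0,0],[-20,-2,20,0,0,0],[0,0,0,0,0,0],[0,0,0,0,0,0]], "fingers": -0.7}}

```text
time_s: 7.25
tcp_pos: [0.4558, 0.2064, 0.1691]
tool_rot: [1.0, 0.024, -0.0, 0.0]
wrist_force: [-0.1, -0.4, -1.7]
finger_gap: 0.0129
```

```bash
python3 - <<'E'
from h import *
S=cam('side'); T=cam('top')
cv2.imwrite('pics/side5.png',cv2.resize(S['bgr'][170:290,150:290],None,fx=5,fy=5,interpolation=cv2.INTER_CUBIC))
cv2.imwrite('pics/top5.png',cv2.resize(T['bgr'][120:260,140:280],None,fx=4,fy=4,interpolation=cv2.INTER_CUBIC))
cb=blob(S,(95,90,30),(130,255,255),(215,230,285,265)); print('cover side',rect(cast(S,cb,.063)),len(cb))
E
```

```text
cover side (array([506.4, 216.4]), array([ 57.9, 155.7]), 0.0756) 126
```

View pics/side5.png

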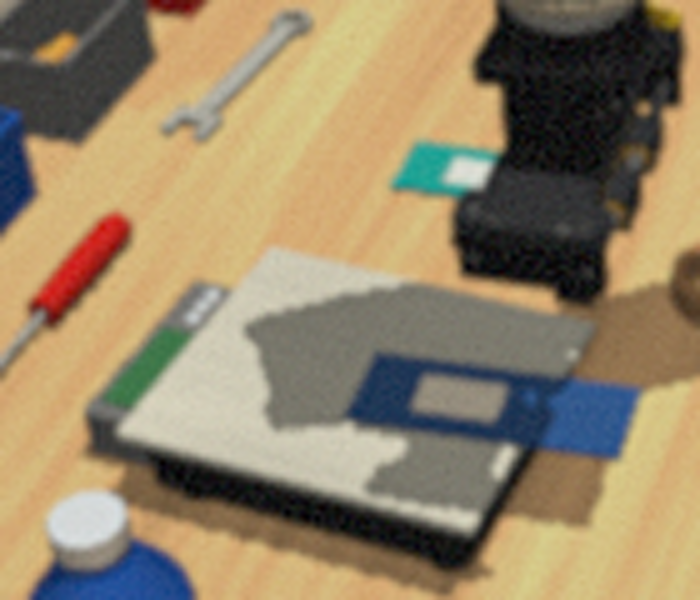

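View pics/top5.png

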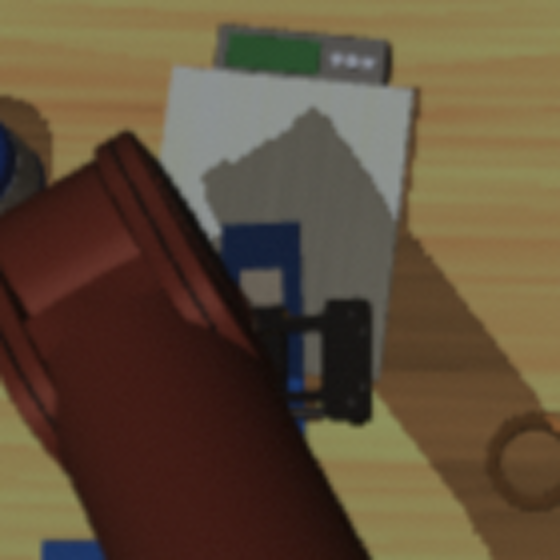

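The side view shows the whole cover lying flat. Its corners are at crop (380,354), (640,388), (617,458) and (347,420), and I turn these into a pose.

```bash
python3 - <<'E'
from h import *
S=cam('side')
p=(np.array([(379,353),(640,387),(618,459),(346,420)])+.5)/5-.5+[150,170]
P=cast(S,p,.0625)[:,:2]*1000; print(P.round(1).tolist(), rect(P/1000))
c=P.mean(0); print(c, 'near mid',(P[1]+P[2])/2,'far mid',(P[0]+P[3])/2)
d=(P[0]+P[3]-P[1]-P[2]); print(np.arctan2(d[1],d[0]))
y=-.083; n=(P[1]+P[2])/2-[590.5,208]; print('near x in scale',n@[np.cos(y),np.sin(y)])
E
```

```text
[[585.7, 190.9], [430.0, 178.5], [425.3, 238.2], [582.1, 249.3]] (array([506. , 214.5]), array([ 59.9, 157.2]), 0.078)
[505.77415943 214.20791863] near mid [427.62577602 208.33684618] far mid [583.92254285 220.07899108]
0.07498637601272284
near x in scale -162.34145185792428
```

The near end is at scale x = -162 mm, so 52 mm sticks out. The cover's yaw is about 0.07. I open the fingers and lower them around the end, gripping 31 mm in from it.

{"op": "carry_out", "data": {"motion": [[0,2,0,0,0,0.02],[0,3,0,0,0,0],[0,0,0,0,0,0],[0,0,0,0,0,0],[0,0,-30,0,0,0],[0,0,-20,0,0,0],[0,0,-15,0,0,0],[0,0,0,0,0,0],[0,0,0,0,0,0]], "fingers": 1}}

```text
time_s: 8.52
tcp_pos: [0.4559, 0.212, 0.1053]
tool_rot: [0.999, 0.034, 0.0, -0.0]
wrist_force: [0.7, -0.1, 1.3]
finger_gap: 0.0861
```

```bash
python3 - <<'E'
from h import *
S=cam('side')
cv2.imwrite('pics/side6.png',cv2.resize(S['bgr'][170:290,170:310],None,fx=5,fy=5,interpolation=cv2.INTER_CUBIC))
E
```

```text
(no output)
```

View pics/side6.png

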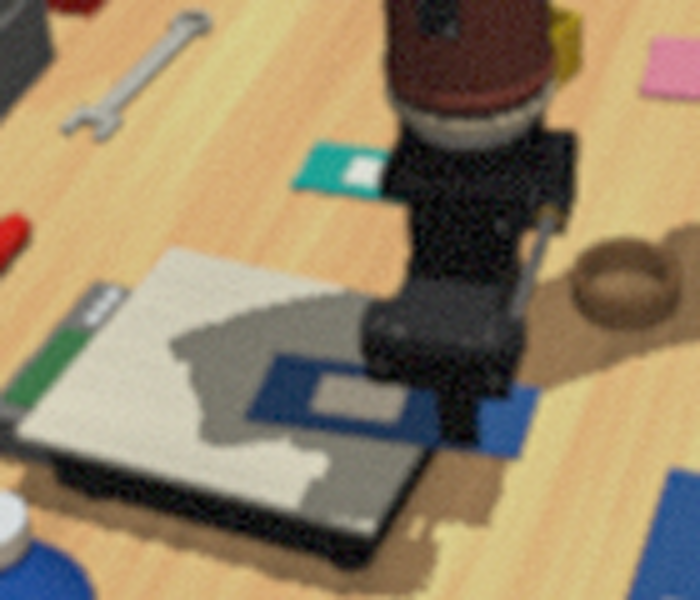

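{"op": "carry_out", "data": {"motion": [[0,0,-10,0,0,0],[0,0,-10,0,0,0],[0,0,0,0,0,0]]}}

```text
time_s: 8.95
tcp_pos: [0.4548, 0.2114, 0.0835]
tool_rot: [0.999, 0.034, -0.001, 0.0]
wrist_force: [0.4, -0.7, -0.6]
finger_gap: 0.0871
```

```bash
python3 - <<'E'
from h import *
S=cam('side')
cv2.imwrite('pics/side7.png',cv2.resize(S['bgr'][170:290,170:310],None,fx=5,fy=5,interpolation=cv2.INTER_CUBIC))
E
```

```text
(no output)
```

View pics/side7.png

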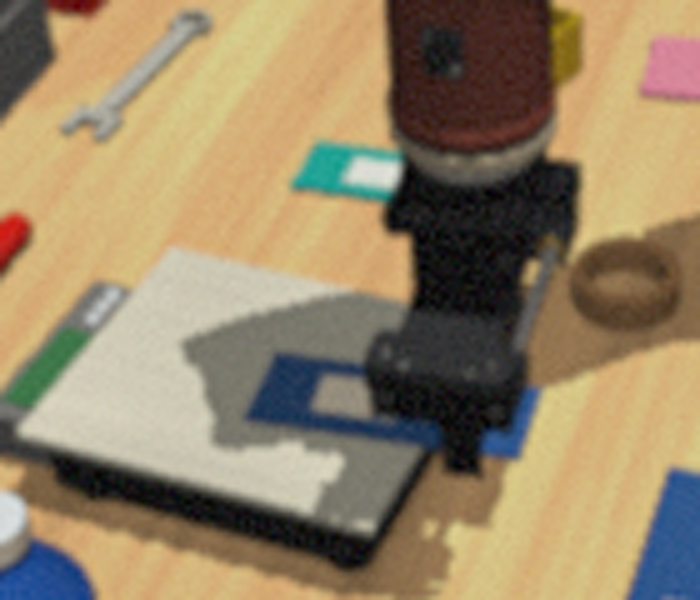

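The near finger at crop (462,470) is clear of the cover's long edge and in front of the platform. I go down the rest of the way and close.

{"op": "carry_out", "data": {"motion": [[0,0,-8,0,0,0],[0,0,-8,0,0,0],[0,0,-7,0,0,0],[0,0,0,0,0,0],[0,0,0,0,0,0]]}}

```text
time_s: 9.62
tcp_pos: [0.4556, 0.2119, 0.0616]
tool_rot: [0.999, 0.034, 0.0, -0.0]
wrist_force: [-0.6, 0.4, 0.4]
finger_gap: 0.0873
```

{"op": "carry_out", "data": {"motion": [[0,0,0,0,0,0],[0,0,0,0,0,0],[0,0,0,0,0,0],[0,0,0,0,0,0],[0,0,0,0,0,0],[0,0,0,0,0,0]], "fingers": -1}}

```text
time_s: 10.38
tcp_pos: [0.4555, 0.2117, 0.0616]
tool_rot: [0.999, 0.034, 0.0, -0.0]
wrist_force: [-1.1, 0.1, 1.1]
finger_gap: 0.0568
```

```bash
python3 - <<'E'
from h import *
S=cam('side')
cv2.imwrite('pics/side8.png',cv2.resize(S['bgr'][170:290,170:310],None,fx=5,fy=5,interpolation=cv2.INTER_CUBIC))
E
```

```text
(no output)
```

View pics/side8.png

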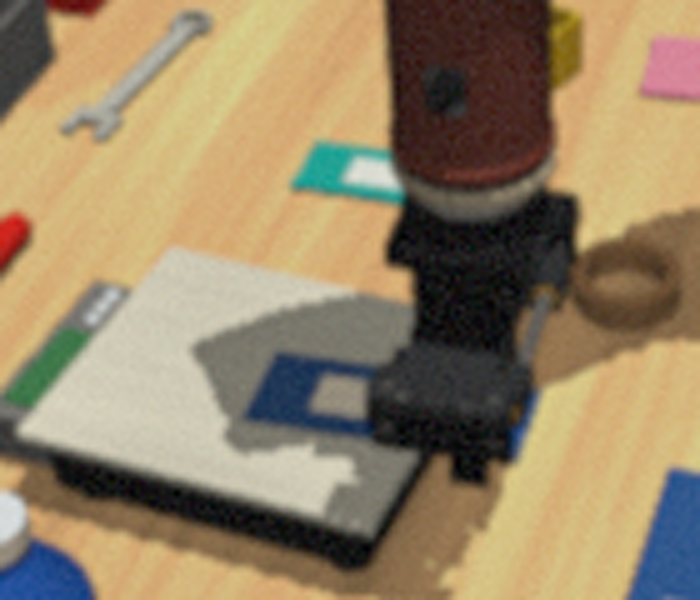

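The fingers closed on the cover with a 57 mm gap, and the cover still lies flat. I lift.

{"op": "carry_out", "data": {"motion": [[0,0,3,0,0,0],[0,0,5,0,0,0],[0,0,8,0,0,0],[0,0,12,0,0,0],[0,0,12,0,0,0],[0,0,12,0,0,0],[0,0,12,0,0,0],[0,0,0,0,0,0],[0,0,0,0,0,0]]}}

```text
time_s: 11.55
tcp_pos: [0.4553, 0.2116, 0.1253]
tool_rot: [0.999, 0.034, -0.0, 0.0]
wrist_force: [-0.3, -0.1, -1.5]
finger_gap: 0.0571
```

```bash
python3 - <<'E'
from h import *
S=cam('side')
cv2.imwrite('pics/side9.png',cv2.resize(S['bgr'][150:290,170:330],None,fx=4,fy=4,interpolation=cv2.INTER_CUBIC))
E
```

```text
(no output)
```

View pics/side9.png

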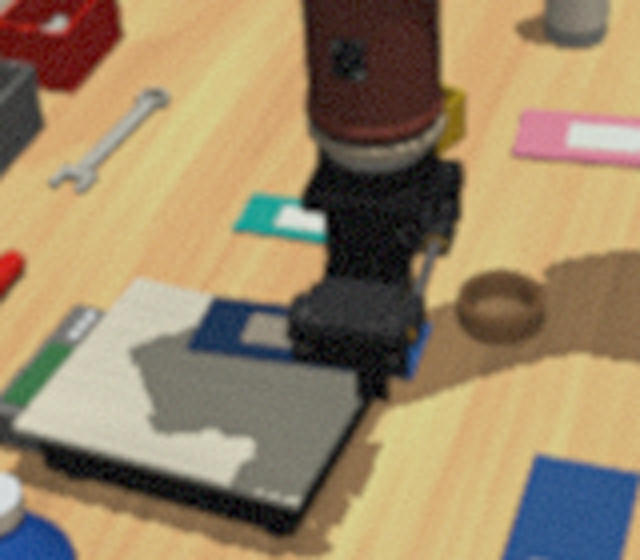

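```bash
python3 - <<'E'
from h import *
S=cam('side'); s=observe(); t=s['tcp_pos']; yaw=.07
u=np.array([np.cos(yaw),np.sin(yaw),0]); v=np.array([-u[1],u[0],0])
for pitch in(0,-.05):
  for off in(50,):
    w=np.array([u[0]*np.cos(pitch),u[1]*np.cos(pitch),np.sin(pitch)])
    g=t+[0,0,.0015]
    X=[g+w*((off-a*80)/1000 if 0 else off/1000)+w*a*.08+v*b*.029 for a,b in((1,-1),(1,1),(-1,1),(-1,-1))]
    print(pitch,((proj(S,np.array(X))-[170,150]+.5)*4).round().tolist())
E
```

```text
0 [[214.0, 295.0], [187.0, 347.0], [416.0, 379.0], [434.0, 324.0]]
-0.05 [[215.0, 302.0], [188.0, 355.0], [416.0, 377.0], [434.0, 322.0]]
```

It is held almost level (pitch about -0.02 at most). I raise it and carry it across, turning -0.41 on the way to the tray's yaw. The TCP target is (539, -225).

{"op": "carry_out", "data": {"motion": [[0,0,15,0,0,0],[0,0,25,0,0,0],[0,-10,20,0,0,0],[5,-20,10,0,0,-0.02],[5,-27,0,0,0,-0.03],[5,-27,0,0,0,-0.03],[5,-27,0,0,0,-0.03],[5,-27,0,0,0,-0.03],[6,-27,0,0,0,-0.03],[6,-27,0,0,0,-0.03],[6,-27,0,0,0,-0.03],[6,-27,0,0,0,-0.03],[6,-27,0,0,0,-0.03],[6,-27,0,0,0,-0.03],[6,-27,0,0,0,-0.03],[6,-27,0,0,0,-0.03],[6,-27,0,0,0,-0.03],[5,-20,0,0,0,0],[0,-10,0,0,0,0],[0,0,0,0,0,0]]}}

```text
time_s: 14.15
tcp_pos: [0.5393, -0.1996, 0.1954]
tool_rot: [0.985, -0.171, -0.0, -0.0]
wrist_force: [0.2, -0.2, -1.4]
finger_gap: 0.0567
```

```bash
python3 - <<'E'
from h import *
S=cam('side');T=cam('top'); s=observe(); print(s['q'].round(2),s['tcp_pos'],s['tool_rot'],s['finger_gap'])
cv2.imwrite('pics/side10.png',cv2.resize(S['bgr'][110:230,200:340],None,fx=5,fy=5,interpolation=cv2.INTER_CUBIC))
cv2.imwrite('pics/top10.png',cv2.resize(T['bgr'][120:260,290:430],None,fx=4,fy=4,interpolation=cv2.INTER_CUBIC))
E
```

```text
[ 0.45  0.22 -0.21  1.7   0.05  1.22 -1.68] [ 0.53951428 -0.1981875   0.19555085] [ 9.85500210e-01 -1.69673936e-01 -8.00765556e-05 -2.92117576e-04] 0.05728996109330159
```

View pics/side10.png

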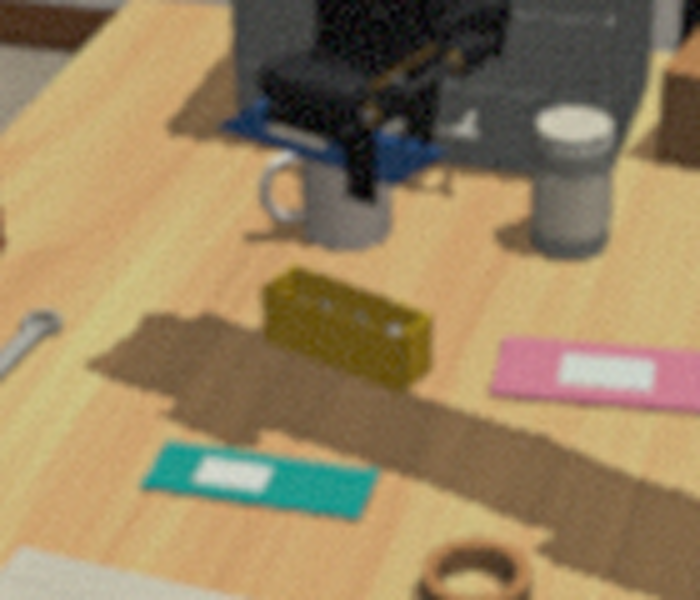

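View pics/top10.png

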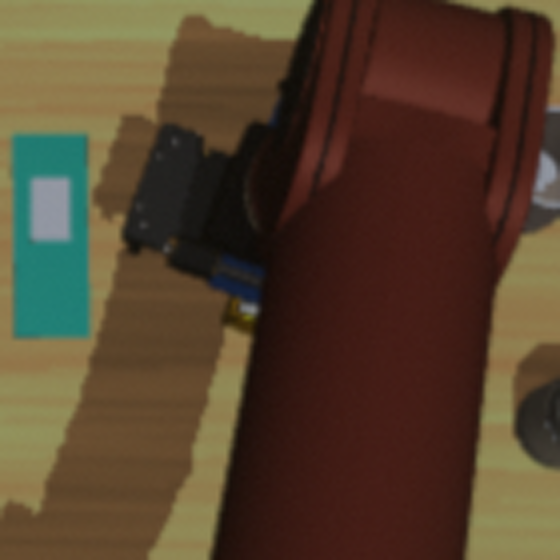

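```bash
python3 - <<'E'
from h import *
S=cam('side'); s=observe(); t=s['tcp_pos']; q=s['tool_rot']; yaw=2*np.arctan2(q[1],q[0]); print(yaw)
u=np.array([np.cos(yaw),np.sin(yaw),0]); v=np.array([-u[1],u[0],0])
for pitch in(0,-.05):
    w=np.array([u[0]*np.cos(pitch),u[1]*np.cos(pitch),np.sin(pitch)])
    g=t+[0,0,.0015]
    X=[g+w*.05+w*a*.08+v*b*.029 for a,b in((1,-1),(1,1),(-1,1),(-1,-1))]
    print(pitch,((proj(S,np.array(X))-[200,110]+.5)*5).round().tolist())
b=blob(S,(95,90,30),(130,255,255),(240,125,295,150)); 
im=cv2.resize(S['bgr'][122:157,235:295],None,fx=10,fy=10,interpolation=cv2.INTER_CUBIC)
P=((proj(S,np.array([t+[0,0,.0015]+u*.05+u*a*.08+v*b*.029 for a,b in((1,-1),(1,1),(-1,1),(-1,-1))]))-[235,122]+.5)*10).astype(int)
cv2.polylines(im,[P.reshape(-1,1,2)],True,(0,255,0),1); cv2.imwrite('pics/side11.png',im)
E
```

```text
-0.34067529069415503
0 [[266.0, 96.0], [215.0, 126.0], [398.0, 186.0], [447.0, 153.0]]
-0.05 [[266.0, 104.0], [216.0, 134.0], [398.0, 184.0], [447.0, 151.0]]
```

View pics/side11.png

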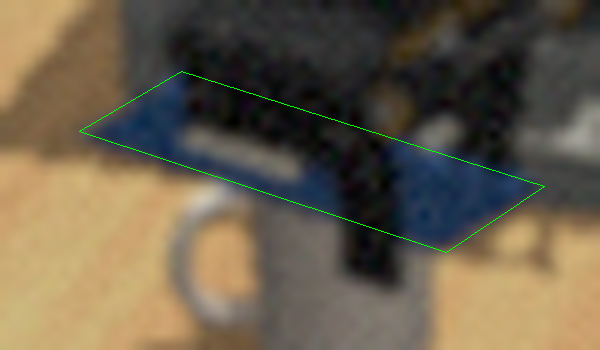

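The modelled outline (green) fits the seen cover well, so it is level and at the assumed grip offset. Before lowering I check the clearance to the mug and can.

```bash
python3 - <<'E'
from h import *
T=cam('top')
print('mug rim/handle',cast(T,[(427,160),(412,146)],.08).round(3).tolist(),'can',cast(T,[(440,223)],.11).round(3).tolist())
s=observe(); print(s['tcp_pos'])
E
```

```text
mug rim/handle [[0.643, -0.429, 0.08], [0.684, -0.386, 0.08]] can [[0.455, -0.449, 0.11]]
[ 0.53961226 -0.19812103  0.19569908]
```

{"op": "carry_out", "data": {"motion": [[0,-8,0,0,0,0],[0,-12,0,0,0,0],[0,-6,0,0,0,0],[0,0,-15,0,0,0],[0,0,-25,0,0,0],[0,0,-25,0,0,0],[0,0,-15,0,0,0],[0,0,-10,0,0,0],[0,0,0,0,0,0],[0,0,0,0,0,0]]}}

```text
time_s: 15.6
tcp_pos: [0.54, -0.2254, 0.1063]
tool_rot: [0.985, -0.17, 0.001, 0.0]
wrist_force: [-0.1, 0.3, 0.3]
finger_gap: 0.0572
```

```bash
python3 - <<'E'
from h import *
S=cam('side'); s=observe(); t=s['tcp_pos']; q=s['tool_rot']; yaw=2*np.arctan2(q[1],q[0]); print(t,yaw)
u=np.array([np.cos(yaw),np.sin(yaw),0]); v=np.array([-u[1],u[0],0])
o=np.array([230,135]);
im=cv2.resize(S['bgr'][135:200,230:310],None,fx=8,fy=8,interpolation=cv2.INTER_CUBIC)
def draw(X,col):
    P=((proj(S,np.array(X))-o+.5)*8).astype(int); cv2.polylines(im,[P.reshape(-1,1,2)],True,col,1)
Z=t+[0,0,.0]
draw([Z+u*.05+u*a*.08+v*b*.029 for a,b in((1,-1),(1,1),(-1,1),(-1,-1))],(0,255,0))
c=np.array([.5863,-.242,.05]);y=-.342;U=np.array([np.cos(y),np.sin(y),0]);V=np.array([-U[1],U[0],0])
draw([c+U*a*.066+V*b*.021 for a,b in((1,-1),(1,1),(-1,1),(-1,-1))],(0,0,255))
cv2.imwrite('pics/side12.png',im)
d=(t+u*.05-c)[:2]; print('centre err mm',d*1000)
E
```

```text
[ 0.54004357 -0.22543661  0.10642634] -0.34227641561485994
centre err mm [ 0.84322631 -0.21822152]
```

View pics/side12.png

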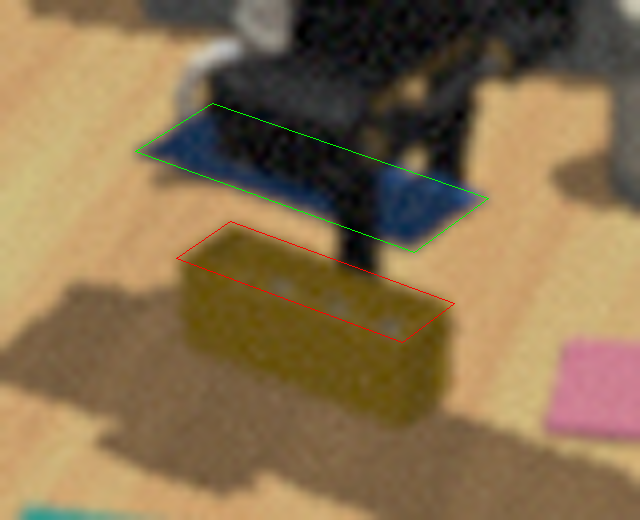

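The cover outline and the tray rim line up to within about 2 mm. I lower it to just above the rim.

{"op": "carry_out", "data": {"motion": [[0,0,-12,0,0,0],[0,0,-14,0,0,0],[0,0,-12,0,0,0],[0,0,-6,0,0,0],[0,0,-4,0,0,0],[0,0,-1,0,0,0],[0,0,0,0,0,0],[0,0,0,0,0,0]]}}

```text
time_s: 16.65
tcp_pos: [0.5397, -0.2253, 0.0569]
tool_rot: [0.985, -0.17, 0.0, 0.0]
wrist_force: [0.1, -0.4, -1.4]
finger_gap: 0.0571
```

```bash
python3 - <<'E'
from h import *
S=cam('side'); s=observe(); print(s['tcp_pos'],s['wrist_force'],s['wrist_torque'])
cv2.imwrite('pics/side13.png',cv2.resize(S['bgr'][135:200,230:310],None,fx=8,fy=8,interpolation=cv2.INTER_CUBIC))
E
```

```text
[ 0.53966803 -0.22529375  0.05685179] [-0.84250517  0.03548106 -2.57178744] [0.05707836 0.05434996 0.00152019]
```

View pics/side13.png

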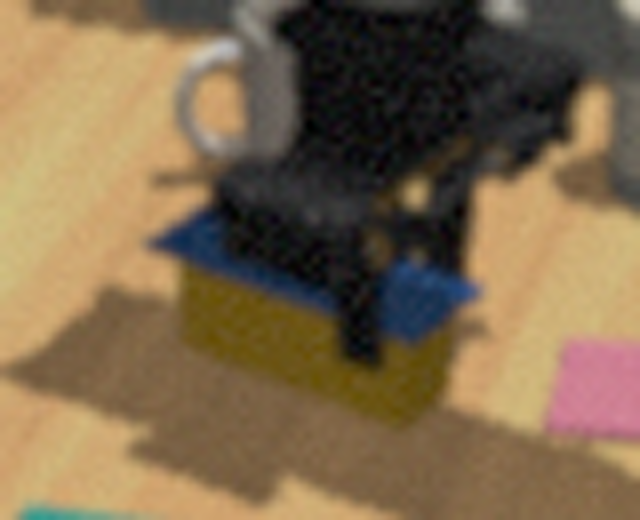

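The cover is a few mm above the rim, with the fingers straddling the tray. I go down in 1 mm steps.

{"op": "carry_out", "data": {"motion": [[0,0,-1,0,0,0],[0,0,-1,0,0,0],[0,0,-1,0,0,0],[0,0,0,0,0,0],[0,0,0,0,0,0]]}}

```text
time_s: 17.32
tcp_pos: [0.5395, -0.2252, 0.0535]
tool_rot: [0.985, -0.17, -0.0, -0.0]
wrist_force: [0.1, 0.1, -0.8]
finger_gap: 0.057
```

{"op": "carry_out", "data": {"motion": [[0,0,-1,0,0,0],[0,0,0,0,0,0],[0,0,0,0,0,0]]}}

```text
time_s: 17.7
tcp_pos: [0.5395, -0.2252, 0.0526]
tool_rot: [0.985, -0.17, 0.0, -0.0]
wrist_force: [-0.1, -0.0, -0.3]
finger_gap: 0.0571
```

{"op": "carry_out", "data": {"motion": [[0,0,-1,0,0,0],[0,0,0,0,0,0],[0,0,0,0,0,0]]}}

```text
time_s: 18.08
tcp_pos: [0.5395, -0.2253, 0.0516]
tool_rot: [0.985, -0.17, 0.0, 0.0]
wrist_force: [-0.9, 0.4, 0.8]
finger_gap: 0.0571
```

```bash
python3 - <<'E'
from h import *
S=cam('side')
for i in range(3):
    s=observe(); print(s['tcp_pos'],s['wrist_force'],s['wrist_torque']); 
cv2.imwrite('pics/side14.png',cv2.resize(S['bgr'][145:195,235:305],None,fx=9,fy=9,interpolation=cv2.INTER_CUBIC))
E
```

```text
[ 0.53955866 -0.2252484   0.05164837] [ 0.06299466 -0.45253149  0.16825725] [0.05038267 0.10899155 0.02526573]
[ 0.53955866 -0.2252484   0.05164837] [ 0.06299466 -0.45253149  0.16825725] [0.05038267 0.10899155 0.02526573]
[ 0.53955866 -0.2252484   0.05164837] [ 0.06299466 -0.45253149  0.16825725] [0.05038267 0.10899155 0.02526573]
```

View pics/side14.png

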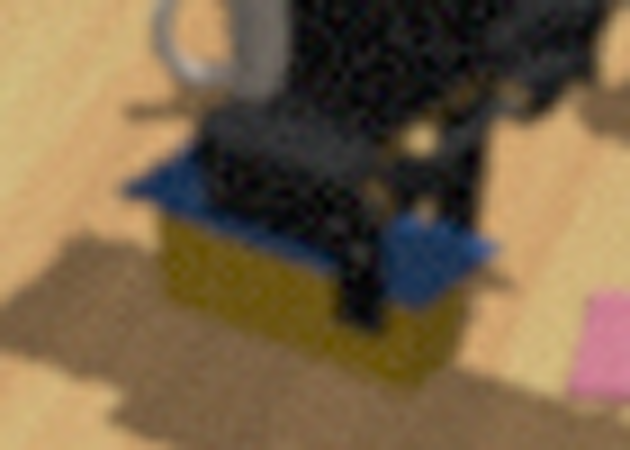

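{"op": "carry_out", "data": {"motion": [[0,0,-1,0,0,0],[0,0,0,0,0,0],[0,0,0,0,0,0]]}}

```text
time_s: 18.5
tcp_pos: [0.5396, -0.2253, 0.0515]
tool_rot: [0.985, -0.17, 0.0, 0.0]
wrist_force: [-4.0, 1.4, 9.6]
finger_gap: 0.0568
```

That is firm contact with the rim (about 10 N). I take most of the load off and open.

{"op": "carry_out", "data": {"motion": [[0,0,0.7,0,0,0],[0,0,0,0,0,0]]}}

```text
time_s: 18.75
tcp_pos: [0.5396, -0.2252, 0.0516]
tool_rot: [0.985, -0.17, 0.0, 0.0]
wrist_force: [-2.4, 0.2, 5.5]
finger_gap: 0.0567
```

{"op": "carry_out", "data": {"motion": [[0,0,0,0,0,0],[0,0,0,0,0,0],[0,0,0,0,0,0],[0,0,0,0,0,0]], "fingers": 0.7}}

```text
time_s: 19.25
tcp_pos: [0.5394, -0.2252, 0.0511]
tool_rot: [0.985, -0.17, -0.0, -0.0]
wrist_force: [0.6, 1.0, 0.2]
finger_gap: 0.0738
```

```bash
python3 - <<'E'
from h import *
S=cam('side')
cv2.imwrite('pics/side15.png',cv2.resize(S['bgr'][145:195,235:305],None,fx=9,fy=9,interpolation=cv2.INTER_CUBIC))
E
```

```text
(no output)
```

View pics/side15.png

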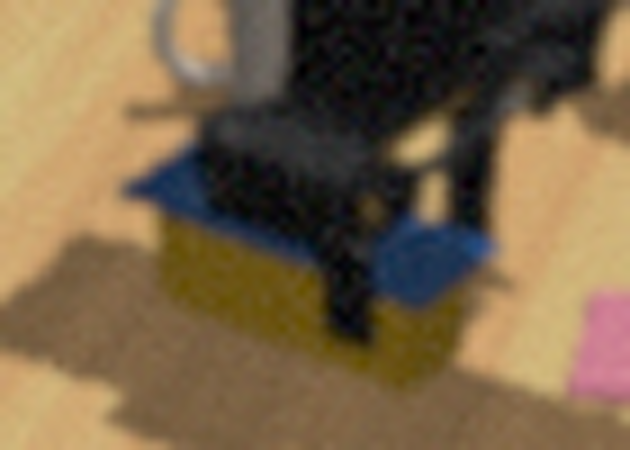

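The fingers have released the cover and it stayed put. I rise straight up, then move clear so both cameras can see.

{"op": "carry_out", "data": {"motion": [[0,0,3,0,0,0],[0,0,8,0,0,0],[0,0,20,0,0,0],[0,0,30,0,0,0],[0,0,40,0,0,0],[0,0,40,0,0,0],[-15,40,0,0,0,0],[-15,50,0,0,0,0],[-15,50,0,0,0,0],[-15,50,0,0,0,0],[-10,50,0,0,0,0],[-10,50,0,0,0,0],[0,0,0,0,0,0],[0,0,0,0,0,0]]}}

```text
time_s: 21.05
tcp_pos: [0.4597, 0.0642, 0.1927]
tool_rot: [0.985, -0.17, 0.0, 0.0]
wrist_force: [-0.4, -0.6, 0.1]
finger_gap: 0.0737
```

```bash
python3 - <<'E'
from h import *
S=cam('side');T=cam('top')
cv2.imwrite('pics/top16.png',T['bgr']); cv2.imwrite('pics/side16.png',cv2.resize(S['bgr'][135:205,220:320],None,fx=7,fy=7,interpolation=cv2.INTER_CUBIC))
for n,C,roi in(('top',T,(325,140,400,225)),('side',S,(235,145,300,190))):
    b=blob(C,(95,90,30),(130,255,255),roi); P=cast(C,b,.0525); c,s,a=rect(P); print(n,c,s,a)
    y=a;U=np.array([np.cos(y),np.sin(y)]);V=np.array([-U[1],U[0]]);t=-.342
    for X in ((-63,-18),(-63,18),(63,-18),(63,18)):
        w=np.array([586.3,-242])+[X[0]*np.cos(t)-X[1]*np.sin(t),X[0]*np.sin(t)+X[1]*np.cos(t)]-c
        print((w@U).round(1),(w@V).round(1))
E
```

```text
top [ 588.  -244.3] [ 55.8 157.7] -0.3609
-65.1 -17.6
-65.7 18.4
60.9 -15.3
60.2 20.7
side [ 647.  -264.4] [23.7 47.8] 1.2251
-17.7 127.6
18.3 127.8
-17.3 1.6
18.7 1.8
```

View pics/top16.png

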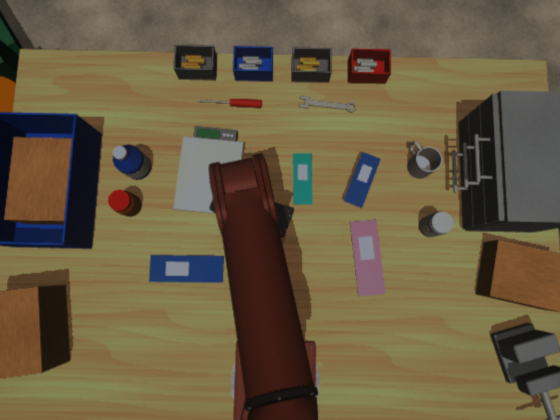

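View pics/side16.png

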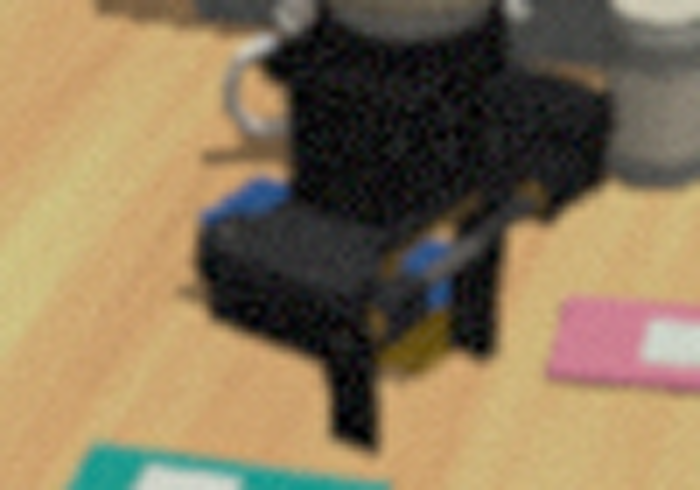

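The top view shows the cover centred on the tray at (362,180), with at least 8 mm to spare at every opening corner. The hand blocks the side view, so I move it away for a flatness check.

{"op": "carry_out", "data": {"motion": [[0,20,30,0,0,0],[0,40,30,0,0,0],[0,40,30,0,0,0],[0,40,0,0,0,0],[0,40,0,0,0,0],[0,20,0,0,0,0],[0,0,0,0,0,0],[0,0,0,0,0,0]]}}

```text
time_s: 22.15
tcp_pos: [0.4601, 0.263, 0.282]
tool_rot: [0.985, -0.171, -0.0, 0.0]
wrist_force: [0.8, -0.4, -0.7]
finger_gap: 0.0738
```

```bash
python3 - <<'E'
from h import *
S=cam('side');T=cam('top')
cv2.imwrite('pics/side17.png',cv2.resize(S['bgr'][135:205,220:320],None,fx=7,fy=7,interpolation=cv2.INTER_CUBIC))
for n,C,roi in(('top',T,(325,140,400,225)),('side',S,(235,145,300,190))):
    b=blob(C,(95,90,30),(130,255,255),roi); P=cast(C,b,.0525); c,s,a=rect(P); print(n,c,s,a)
s=observe();print(s['tcp_pos'],s['time_s'])
E
```

```text
top [ 588.  -244.3] [ 55.8 157.7] -0.3609
side [ 525.  -222.1] [25.9 58.2] 1.2298
[0.46007288 0.2631445  0.28221881] 22.25
```

View pics/side17.png

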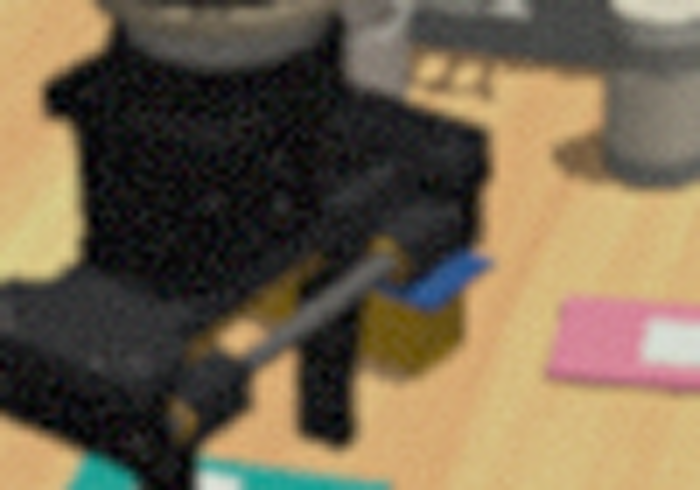

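{"op": "carry_out", "data": {"motion": [[30,0,0,0,0,0],[40,0,0,0,0,0],[40,0,0,0,0,0],[40,0,0,0,0,0],[20,0,0,0,0,0],[0,0,0,0,0,0],[0,0,0,0,0,0]]}}

```text
time_s: 23.12
tcp_pos: [0.6288, 0.2645, 0.2824]
tool_rot: [0.985, -0.17, -0.0, 0.0]
wrist_force: [-0.3, 0.8, 1.5]
finger_gap: 0.0738
```

```bash
python3 - <<'E'
from h import *
S=cam('side')
im=cv2.resize(S['bgr'][135:205,220:320],None,fx=7,fy=7,interpolation=cv2.INTER_CUBIC); cv2.imwrite('pics/side18.png',im)
b=blob(S,(95,90,30),(130,255,255),(235,145,300,190)); P=cast(S,b,.0525); print(rect(P))
E
```

```text
(array([ 586.5, -240.4]), array([ 53.2, 154. ]), -0.3404)
```

View pics/side18.png

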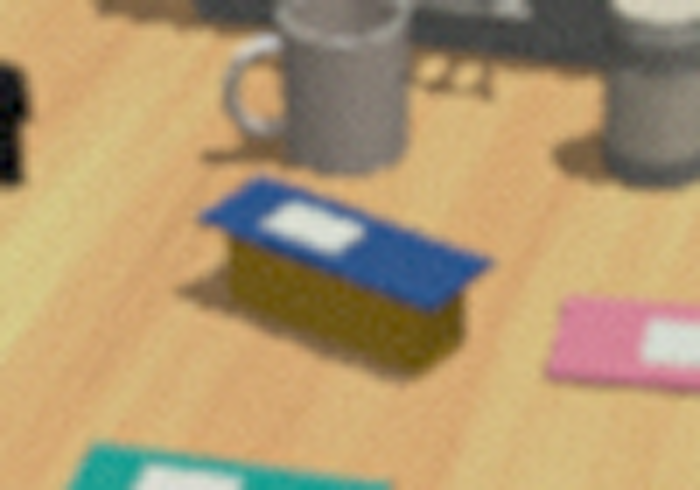

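The side view shows the cover flat on the rim, overhanging all round (crop corners (262,180), (200,216), (440,308), (492,263)). The tray is upright where it stood. I hand in.

```bash
python3 - <<'E'
from plant import r
print(r.close_job())
E
```

```text
the job is handed in; nothing more can be done
None
```

The blue cover now lies flat on the yellow tray's rim, and I handed the job in at about 23 s; `close_job()` gives no verdict.

**What I did:** I dragged the cover about 82 mm over the scale's near edge with fingertips on top, until about 52 mm stuck out. I then gripped it across its width (57 mm gap), lifted it level and carried it over. I lowered it in 1 mm steps until about 10 N of contact on the rim, eased off to about 5 N, and released it.

**Last checks:**
- **Position:** the top view puts the cover's centre at (588, -244) mm with yaw -0.36, and the side view at (586.5, -240) mm with yaw -0.34. They differ by about 4 mm and 0.02 rad. The tray, measured before the move, was at (586, -242) mm with yaw -0.34.
- **Coverage:** by the top view, all four opening corners lie beneath the cover with at least 8 mm to spare.
- **Flatness:** the side view shows the cover flat on the rim, but I judged this by eye and did not measure the tilt.
- **Surroundings:** by eye, the tray is upright where it stood and the bystanders I could see are in place. I did not measure the tray again. The arm hid the tape in the last top view, but nothing came near it.

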